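# Sort the filter cubes in the cassette and close the empty pocket

### The job

Two or all three of the filter cubes stand in the wrong pockets of the microscope's filter cassette: move them so that each one stands fully down in the pocket framed in its own colour, using the free pocket to make room; their undersides are bare filter glass, so never let a cube stand on the worktop. When the cubes are right, close the pocket with the white frame by pressing the white blank into it until its tabs catch and its flange lies flat on the frame. Leave the spare objective and its canister standing where they are.

Things in the scene. Friction and masses are not known exactly. Their poses are not given: they have to be found in the camera images.
- frame_blue: blue guide frame, 54 x 60 mm, round the mouth of one of the cassette's four pockets (64 mm apart along y). Pocket of the blue cube. Fixed. Origin: middle of the pocket floor, 8 mm above the worktop; z up, x across the row. Frame top 23 mm above the origin; opening 38 (x) by 44 mm (y), flared to 44 x 50 at the top; its lip ends 17 mm above the origin, the pocket is wider below.
- frame_green: green guide frame, 54 x 60 mm, round the mouth of one of the cassette's four pockets (64 mm apart along y). Pocket of the green cube. Fixed. Origin: middle of the pocket floor, 8 mm above the worktop; z up, x across the row. Frame top 23 mm above the origin; opening 38 (x) by 44 mm (y), flared to 44 x 50 at the top; its lip ends 17 mm above the origin, the pocket is wider below.
- frame_red: red guide frame, 54 x 60 mm, round the mouth of one of the cassette's four pockets (64 mm apart along y). Pocket of the red cube. Fixed. Origin: middle of the pocket floor, 8 mm above the worktop; z up, x across the row. Frame top 23 mm above the origin; opening 38 (x) by 44 mm (y), flared to 44 x 50 at the top; its lip ends 17 mm above the origin, the pocket is wider below.
- frame_white: white guide frame, 54 x 60 mm, round the mouth of one of the cassette's four pockets (64 mm apart along y). To be closed by the blank. Fixed. Origin: middle of the pocket floor, 8 mm above the worktop; z up, x across the row. Frame top 23 mm above the origin; opening 38 (x) by 44 mm (y), flared to 44 x 50 at the top; its lip ends 17 mm above the origin, the pocket is wider below.
- cube_blue: filter cube, black box with a blue plate on top, 32 mm (x) by 38 mm (y), 48 mm tall, 90 g, loose; lowest 4 mm stepped in 2 mm all round. Origin: centre of the underside, z up. Home in a pocket its origin is at the frame's and its axes run with the frame's (either way round); its upper 25 mm stand above the frame, to be gripped across x, clear of the neighbours.
- cube_green: filter cube, black box with a green plate on top, 32 mm (x) by 38 mm (y), 48 mm tall, 90 g, loose; lowest 4 mm stepped in 2 mm all round. Origin: centre of the underside, z up. Home in a pocket its origin is at the frame's and its axes run with the frame's (either way round); its upper 25 mm stand above the frame, to be gripped across x, clear of the neighbours.
- cube_red: filter cube, black box with a red plate on top, 32 mm (x) by 38 mm (y), 48 mm tall, 90 g, loose; lowest 4 mm stepped in 2 mm all round. Origin: centre of the underside, z up. Home in a pocket its origin is at the frame's and its axes run with the frame's (either way round); its upper 25 mm stand above the frame, to be gripped across x, clear of the neighbours.
- blank: white blank standing on its plug (33 mm x, 41 mm y, 15 mm deep), 60 g. Origin: centre of the plug's underside. Flange 48 x 54 mm, 15 to 18 mm up; grip rib 12 mm (x) by 36 mm (y), 18 to 38 mm up. Sprung tabs at +y and -y, barbs 25.5 mm from the middle, give way at 5 to 15 N of push and catch under the lip for good. Home: axes with the frame's (or half a turn), origin 8 mm above the frame's.
- spare_objective: spare microscope objective, whitish barrel with a yellow ring, 27 mm across, 48 mm tall, loose, standing upright behind the cassette. Origin: centre of its underside. Bystander. (Not listed: instruments half a metre tall stand on the worktop to the right, x over 0.53, y from -0.25 to 0.12; swing the arm past them folded in close to the base.)
- objective_canister: white objective canister with black screw cap, 42 mm across, 66 mm tall, loose, standing upright. Origin: centre of its underside. Bystander.
Not all that is in view belongs to the job. What is meant by the blank is not yellow, and is the larger of those in its own colour. What is shaped like the cube_blue but orange is not meant.

How it is judged:
On the way, in this order (a step that is already met when the one before it is completed fails the run):
1. the blue, green and red cubes each stand in the pocket of their own colour (horizontal distance between cube_blue and frame_blue below 0.008 m and z of cube_blue in the frame of frame_blue below 0.003 m and angle between each of cube_blue, cube_green, cube_red's own z axis and vertical below 0.12 rad and horizontal distance between cube_green and frame_green below 0.008 m and z of cube_green in the frame of frame_green below 0.003 m and horizontal distance between cube_red and frame_red below 0.008 m and z of cube_red in the frame of frame_red below 0.003 m), for 0.2 s.
2. the blank is pressed home in the pocket with the white frame (horizontal distance between blank and frame_white below 0.006 m and z of blank in the frame of frame_white below 0.0095 m and angle between the x axis of blank and the x axis of frame_white, either way round below 0.12 rad and angle between blank's own z axis and vertical below 0.1 rad), for 0.2 s.
At the end, for the whole second after the job is handed in: Each cube stands upright on the floor of the pocket framed in its colour (within 8 mm of the middle, underside within 3 mm of the floor); the blank is caught in the white frame, flange within 1.5 mm of lying on it, within 6 mm of the middle, square to it; all four are released and at rest (all of step 1 and all of step 2 and linear speed of each of cube_blue, cube_green, cube_red, blank below 0.02 m/s and contact force between the fingers and cube_blue below 0.2 N and contact force between the fingers and cube_green below 0.2 N and contact force between the fingers and cube_red below 0.2 N and contact force between the fingers and blank below 0.2 N); the robot touches nothing.
It fails at once if the blue cube is set down on or dropped to the worktop (height (world z) of cube_blue below 0.0035 m).
It fails at once if the green cube is set down on or dropped to the worktop (height (world z) of cube_green below 0.0035 m).
It fails at once if the red cube is set down on or dropped to the worktop (height (world z) of cube_red below 0.0035 m).
It fails at once if the spare objective is pushed more than 20 mm or knocked over (distance of spare_objective from where it was at the start of the episode above 0.02 m or angle between spare_objective's own z axis and vertical above 0.4 rad).
It fails at once if the canister is pushed more than 20 mm or knocked over (distance of objective_canister from where it was at the start of the episode above 0.02 m or angle between objective_canister's own z axis and vertical above 0.4 rad).
It also fails if it takes over 99 s, if anything falls off the work surface, if the arm or the gripper's body presses on something with over 40 N, if the wrist force passes 120 N, or if a joint passes its speed limit or range.

### The arm

A 6-joint arm with a two-finger parallel gripper is mounted at the origin on a cart in front of the work surface, level with it; the furniture and walls round the work are solid. World frame = base frame: x ahead of the robot, y to its left, z up, the work surface at z = 0. Lengths are in m, angles in rad, forces in N, time in s.
With the tool pointing down it reaches from about 0.35 to 0.975 m from the base axis. Payload 4.9 kg.
Tool frame: the origin (TCP) lies at the very end of the fingers, on their centre line; the grasp point (between the pads) lies 19 mm behind it (ctrl.grasp_offset is the distance from the TCP to the grasp point, in m); z points along the fingers, y is the line along which they close (so a half turn about z gives the same grasp; the last joint's range is limited). The gripper opens to 85 mm and grips with 20 to 120 N. Pads are 22 mm wide; open, the fingers measure 114 mm over their backs; the gripper's body (76 mm by 85 mm) begins 54 mm behind the grasp point. The pads swing forward as they close: fully open they stand 13 mm farther back than shut.
Start: joints at [-1.409, 0.053, 1.613, -0, 1.476, -0.119], TCP at [0.173, -0.601, 0.231] pointing down, gripper open.
Joint ranges: [-3.01, 3.01], [-1.01, 2.22], [0.06, 2.58], [-1.02, 4.17], [0.09, 2.62], [-3.14, 3.14]. Speed limits (rad/s): [2.57, 2.57, 3.14, 3.14, 3.14, 3.14].

### API

Orientations are given as a rotation vector (axis times angle).
In Python, from station import ctrl, optics gives the robot as it stands.
- The arm moves only by the shell command python3 -m handwheel 'ROWS' [OPENING] [FORCE]. ROWS is JSON, a list of rows, each an object of numbers: "tx", "ty", "tz": the shift along the tool's x, y, z in mm; "roll": the turn about the tool's z in rad. A call has 1 to 12 rows; each row shifts and turns the commanded pose from where the row before left it, along the tool's axes as they then stand; what a row does not reach is not made up. A row lasts 1/12 s, in which the tool goes at most 41.7 mm and 7.16 degrees, less where a joint would pass 70% of its speed; a pose out of reach is approached as far as the arm can. A call with a gripper value outside its range is refused whole. OPENING is the finger opening in mm, from 0 to 85.4, set as the call begins (- or left out, the last holds). The fingers move at their own pace and stop on an object; FORCE is the grip in N (left out, the last holds). Time passes only in rows, so rows that do not move let the fingers close. It gives the time, the measured TCP pose, the force, the opening and the grip force at its end, in the units of the state.
- ctrl.get_obs(): the state, without advancing time (a new reading comes with each control period).
- optics.get_image(name): name is "scene" or "side" or "wrist"; returns (picture, depth): 384x512x3 uint8, red, green, blue; 384x512 float32, m along the optical axis (not along the pixel's ray), 0 where there is no reading.
- optics.camera_params(name): a dict with "mtx" (3x3 intrinsics, pixels), "extrinsics" (4x4, takes a point from camera to world coordinates); the wrist camera has in their place "tool_from_camera" (4x4, takes a point from camera to tool coordinates, whose origin is the TCP and whose axes are the flange's). Camera axes: x right, y down, z forward; pixel columns grow to the right and rows downward; lengths in m; the calibration is good to about 2 mm. A picture is of the moment at which its call begins: read the wrist's pose just before it. camera_params takes no time and is no camera call.
- ctrl.finish_job(): hands the job in; it is judged then, once.
The state is a dict: "t": time; "q": joint angles; "dq": joint speeds; "effort": joint torques, N m; "tool_pos": TCP position; "tool_rot": TCP orientation; "contact_force": force on the tool from outside, world axes, zero at the start; "wrist_torque": the same for the moment, N m; "opening": finger opening in m; "grip_force": force on a finger pad.
Only numpy, scipy, OpenCV 4.12 (cv2) and the standard library are available. Lean on these libraries where they do the work, as an engineer would, in place of code of your own. Each camera call takes 0.05 s, during which the arm holds its last target. There are 200 camera calls.

## Working session

There is one attempt and no reset: what is moved stays moved. The work goes in short steps, Python scripts to look and compute and a shell command to move; the robot and the scene stay as the last step left them, time stands still between calls to the robot, and variables do not carry over. Pictures are saved under pics/ and viewed, at most 14 in all, crops included, and the job is handed in when it is done.

```bash
mkdir -p pics; cat > h.py <<'E'
import numpy as np, cv2
from scipy.spatial.transform import Rotation as R
from station import ctrl, optics
def cam(name):
    o=ctrl.get_obs(); im,d=optics.get_image(name); p=optics.camera_params(name)
    K=np.array(p["mtx"])
    if name=="wrist":
        T=np.eye(4); T[:3,:3]=R.from_rotvec(o["tool_rot"]).as_matrix(); T[:3,3]=o["tool_pos"]
        E=T@np.array(p["tool_from_camera"])
    else: E=np.array(p["extrinsics"])
    return im,d,K,E
def onplane(uv,z,K,E):
    uv=np.atleast_2d(uv).astype(float)
    r=np.c_[uv,np.ones(len(uv))]@np.linalg.inv(K).T@E[:3,:3].T
    c=E[:3,3]; return c+r*((z-c[2])/r[:,2])[:,None]
def cloud(d,K,E):
    v,u=np.mgrid[:d.shape[0],:d.shape[1]]
    P=np.stack([(u-K[0,2])/K[0,0]*d,(v-K[1,2])/K[1,1]*d,d],-1)
    return P@E[:3,:3].T+E[:3,3]
def save(n,im): cv2.imwrite(f"pics/{n}.png",im[:,:,::-1])
E
python3 - <<'E'
from h import *
o=ctrl.get_obs(); print({k:np.round(v,3) for k,v in o.items()}, ctrl.grasp_offset)
a=cam("scene");b=cam("side")
save("s0",a[0]); save("d0",b[0])
np.savez("scene0",im=a[0],d=a[1],K=a[2],E=a[3]);np.savez("side0",im=b[0],d=b[1],K=b[2],E=b[3])
print(a[3].round(3),b[3].round(3)); print(optics.camera_params("wrist"))
E
```

```text
{'t': np.float64(0.0), 'q': array([-1.409,  0.053,  1.614,  0.   ,  1.476, -0.119]), 'dq': array([-0.001,  0.001, -0.001,  0.001, -0.   ,  0.   ]), 'effort': array([ 1.0000e-03, -3.9368e+01, -3.7018e+01, -0.0000e+00,  7.0000e-03,
        0.0000e+00]), 'tool_pos': array([ 0.173, -0.6  ,  0.23 ]), 'tool_rot': array([-3.109, -0.439,  0.   ]), 'contact_force': array([ 1.14 ,  0.007, -0.454]), 'wrist_torque': array([ 0.001,  0.027, -0.051]), 'grip_force': np.float64(0.0), 'opening': np.float64(0.086)} 0.0187
[[-0.548 -0.598  0.585 -0.019]
 [-0.836  0.379 -0.397  0.671]
 [ 0.016 -0.706 -0.708  0.658]
 [ 0.     0.     0.     1.   ]] [[ 0.905 -0.213  0.368  0.124]
 [-0.425 -0.48   0.767 -0.368]
 [ 0.013 -0.851 -0.525  0.527]
 [ 0.     0.     0.     1.   ]]
{'mtx': array([[295.92686145,   0.        , 252.34243669],
       [  0.        , 295.92686145, 191.14683015],
       [  0.        ,   0.        ,   1.        ]]), 'tool_from_camera': array([[ 7.02128221e-04, -9.62515667e-01, -2.71225180e-01,
         6.77211509e-02],
       [ 9.99998182e-01,  1.15669185e-03, -1.51610955e-03,
        -6.89100467e-04],
       [ 1.77300315e-03, -2.71223622e-01,  9.62514729e-01,
        -1.43276712e-01],
       [ 0.00000000e+00,  0.00000000e+00,  0.00000000e+00,
         1.00000000e+00]])}
```

View pics/s0.png

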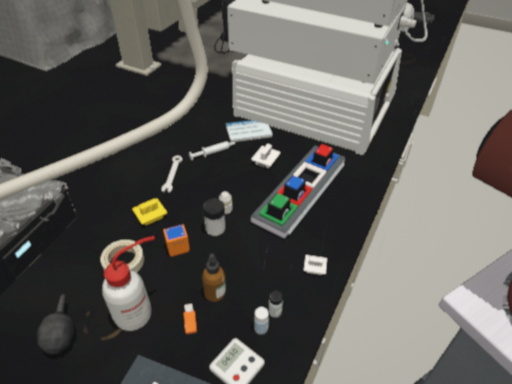

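View pics/d0.png

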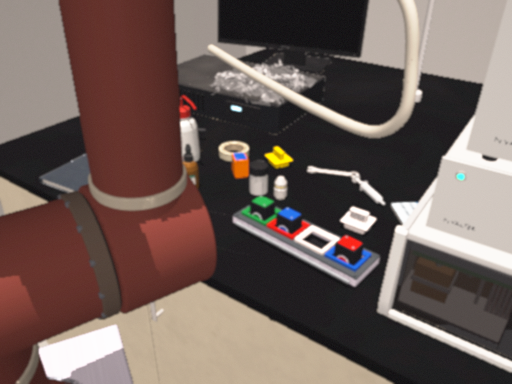

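The scene shows the cassette running from green (280,208) through red, then white/free, to blue (322,155). The green cube is home, the blue cube is in the red frame and the red cube is in the blue frame. The white candidates are at (265,155) and (316,264). The side view agrees, with the large white blank at (358,220).

```bash
cat > m.py <<'E'
from h import *
for n in ("scene0","side0"):
    z=np.load(n+".npz"); im,d,K,E=z["im"],z["d"],z["K"],z["E"]; P=cloud(d,K,E)
    h=cv2.cvtColor(im,cv2.COLOR_RGB2HSV).astype(int); H,S,V=h[...,0],h[...,1],h[...,2]
    ok=(d>0)&(P[...,0]>0.2)&(P[...,0]<.75)&(P[...,1]>-.3)&(P[...,1]<.5)
    print(n)
    for c,m in dict(red=((H<8)|(H>172))&(S>150)&(V>90),green=(H>45)&(H<85)&(S>100)&(V>60),blue=(H>100)&(H<130)&(S>120)&(V>80),white=(S<50)&(V>160)).items():
        for zn,(lo,hi) in dict(frame=(.024,.038),top=(.048,.062),mid=(.010,.024)).items():
            mm=(m&ok&(P[...,2]>lo)&(P[...,2]<hi)).astype(np.uint8)
            k,l,st,ce=cv2.connectedComponentsWithStats(mm)
            for i in range(1,k):
                if st[i,4]>25:
                    q=P[l==i]; r=cv2.minAreaRect((q[:,:2]*1000).astype(np.float32))
                    print(c,zn,st[i,4],ce[i].round(),np.median(q,0).round(4),"rect",np.round(r[0]),np.round(r[1]),round(r[2]))
E
python3 m.py
```

```text
scene0
red frame 27 [281. 190.] [0.4967 0.263  0.0305] rect [499. 264.] [10. 15.] 54
red frame 111 [302. 196.] [0.4606 0.2365 0.0301] rect [465. 236.] [19. 58.] 23
red top 136 [324. 150.] [0.5313 0.1254 0.0554] rect [533. 123.] [30. 38.] 26
green frame 248 [278. 214.] [0.4419 0.3155 0.03  ] rect [456. 301.] [54. 62.] 24
green top 180 [279. 201.] [0.4541 0.3005 0.0553] rect [457. 299.] [28. 37.] 27
blue frame 156 [323. 161.] [0.5219 0.137  0.0302] rect [536. 120.] [55. 70.] 25
blue top 164 [295. 182.] [0.4809 0.2431 0.0554] rect [483. 241.] [29. 37.] 26
white frame 206 [310. 129.] [0.6334 0.0821 0.0358] rect [639.  85.] [260.  11.] 31
white frame 50 [266. 150.] [0.6198 0.2204 0.0361] rect [623. 218.] [12. 38.] 30
white frame 254 [311. 172.] [0.5148 0.1714 0.0298] rect [511. 181.] [60. 65.] 22
white frame 64 [316. 259.] [0.3199 0.313  0.0269] rect [320. 312.] [26. 11.] 41
white top 350 [311. 121.] [0.6315 0.0818 0.0567] rect [639.  86.] [259.  10.] 31
white top 104 [261. 312.] [0.2727 0.4633 0.0493] rect [272. 463.] [20. 18.] 9
white mid 169 [379. 119.] [ 0.5932 -0.1153  0.0153] rect [
[... 1087 characters left out ...]
 239.] [0.5064 0.1824 0.0289] rect [509. 185.] [67. 66.] 25
white frame 78 [385. 303.] [0.5128 0.0015 0.0307] rect [519.   6.] [21. 14.] 29
white top 104 [387. 291.] [0.5127 0.0016 0.0557] rect [518.   1.] [12. 24.] 81
white mid 187 [368. 189.] [0.7104 0.2993 0.0147] rect [714. 308.] [110.  18.] 85
white mid 81 [258. 187.] [0.4936 0.4003 0.0175] rect [496. 402.] [11. 31.] 68
white mid 62 [280. 192.] [0.5266 0.3628 0.0167] rect [528. 365.] [12. 24.] 58
white mid 308 [357. 222.] [0.6125 0.207  0.0168] rect [619. 214.] [49. 54.] 31
white mid 791 [301. 253.] [0.4674 0.1663 0.0149] rect [463. 186.] [ 74. 280.] 39
white mid 1058 [447. 338.] [ 0.5663 -0.0783  0.0141] rect [563. -68.] [ 18. 186.] 31
```

The two cameras agree on position to within a few millimetres. Pocket centres (mm) are green (456,300), red (482,240), white (509,183) and blue (533,122), with yaw about 24°. The blank is at (621,216), yaw 30°, with a 48×54 flange. The small white part is the decoy. Next I fold in and swing over to the cassette.

```bash
python3 -m handwheel '[{"ty":-40},{"ty":-40},{"ty":-40},{"ty":-40},{"ty":-40},{"ty":-40},{}]' 85 60
```

```text
$[0]: bad value
```

```bash
python3 -m handwheel '[{"tx":38.4,"ty":-1.9,"roll":-0.1},{"tx":38.4,"ty":-1.9,"roll":-0.1},{"tx":38.4,"ty":-1.9,"roll":-0.1},{"tx":38.4,"ty":-1.9,"roll":-0.1},{"tx":38.4,"ty":-1.9,"roll":-0.1},{"tx":38.4,"ty":-1.9,"roll":-0.1},{"tx":38.4,"ty":-1.9,"roll":-0.1},{"tx":38.4,"ty":-1.9,"roll":-0.1},{"tx":38.4,"ty":-1.9,"roll":-0.1}]'
```

```text
$[0]: bad value
```

```bash
python3 -m handwheel '[{"tx":0,"ty":-40,"tz":0,"roll":0},{"tx":0,"ty":-40,"tz":0,"roll":0},{"tx":0,"ty":-40,"tz":0,"roll":0},{"tx":0,"ty":-40,"tz":0,"roll":0},{"tx":0,"ty":-40,"tz":0,"roll":0},{"tx":0,"ty":-40,"tz":0,"roll":0}]' 85 60
```

```text
t: 0.6
tool_pos: [0.1063, -0.3678, 0.2303]
tool_rot: [-3.109, -0.44, -0.0]
contact_force: [-0.6, 0.4, 0.7]
opening: 0.0853
grip_force: 0.0
```

```bash
python3 -m handwheel '[{"tx":38.4,"ty":-1.9,"tz":0,"roll":-0.1},{"tx":38.4,"ty":-1.9,"tz":0,"roll":-0.1},{"tx":38.4,"ty":-1.9,"tz":0,"roll":-0.1},{"tx":38.4,"ty":-1.9,"tz":0,"roll":-0.1},{"tx":38.4,"ty":-1.9,"tz":0,"roll":-0.1},{"tx":38.4,"ty":-1.9,"tz":0,"roll":-0.1},{"tx":38.4,"ty":-1.9,"tz":0,"roll":-0.1},{"tx":38.4,"ty":-1.9,"tz":0,"roll":-0.1},{"tx":38.4,"ty":-1.9,"tz":0,"roll":-0.1}]'
```

```text
t: 1.35
tool_pos: [0.3566, -0.1449, 0.2309]
tool_rot: [-2.605, -1.755, -0.0]
contact_force: [0.5, 0.1, 0.4]
opening: 0.0847
grip_force: 0.0
```

```bash
python3 -m handwheel '[{"tx":38.4,"ty":-1.9,"tz":0,"roll":-0.1},{"tx":38.4,"ty":-1.9,"tz":0,"roll":-0.1},{"tx":38.4,"ty":-1.9,"tz":0,"roll":-0.1},{"tx":38.4,"ty":-1.9,"tz":0,"roll":-0.1},{"tx":38.4,"ty":-1.9,"tz":0,"roll":-0.1},{"tx":38.4,"ty":-1.9,"tz":0,"roll":-0.1},{"tx":38.4,"ty":-1.9,"tz":0,"roll":-0.1},{"tx":38.4,"ty":-1.9,"tz":0,"roll":-0.1},{"tx":0,"ty":40,"tz":0,"roll":0},{"tx":0,"ty":40,"tz":0,"roll":0},{"tx":0,"ty":0,"tz":0,"roll":0},{"tx":0,"ty":0,"tz":0,"roll":0}]'; python3 - <<'E'
from h import *
a=cam("wrist"); save("w0",a[0]); np.savez("w0",im=a[0],d=a[1],K=a[2],E=a[3]); print(ctrl.get_obs()["tool_pos"],ctrl.get_obs()["q"])
E
```

```text
t: 2.35
tool_pos: [0.4265, 0.1853, 0.229]
tool_rot: [-1.719, -2.625, 0.007]
contact_force: [-1.7, -0.3, -0.4]
opening: 0.085
grip_force: 0.0
[0.42612675 0.18481198 0.23000539] [ 2.48823583e-01 -3.44691403e-01  1.97170110e+00 -6.94006924e-05
  1.51802070e+00 -1.61710304e-01]
```

View pics/w0.png

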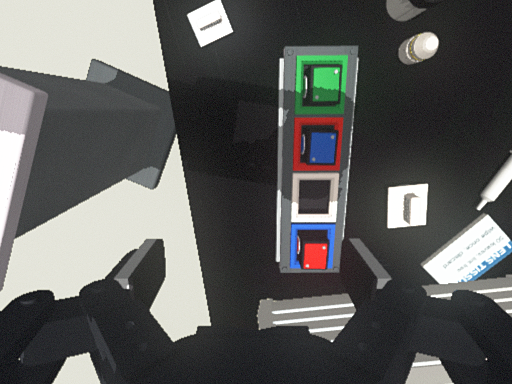

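The wrist view shows the whole cassette: green (322,85), red frame with blue cube (319,145), white free (315,197), blue frame with red cube (314,248). The blank is at (407,206).

```bash
cat > wm.py <<'E'
from h import *
def meas(name="w0"):
    z=np.load(name+".npz"); im,d,K,E=z["im"],z["d"],z["K"],z["E"]; P=cloud(d,K,E)
    h=cv2.cvtColor(im,cv2.COLOR_RGB2HSV).astype(int); H,S,V=h[...,0],h[...,1],h[...,2]
    ok=(d>0)&(P[...,0]>0.38)&(P[...,0]<.68)&(P[...,1]>.05)&(P[...,1]<.37)
    for c,m in dict(red=((H<8)|(H>172))&(S>150)&(V>90),green=(H>45)&(H<85)&(S>100)&(V>60),blue=(H>100)&(H<130)&(S>120)&(V>80),white=(S<60)&(V>140)).items():
        for zn,(lo,hi,pl) in dict(frame=(.02,.036,.031),top=(.048,.085,.056),rib=(.032,.042,.038),flange=(.011,.024,.018)).items():
            if zn in("rib","flange") and c!="white": continue
            mm=(m&ok&(P[...,2]>lo)&(P[...,2]<hi)).astype(np.uint8)
            k,l,st,ce=cv2.connectedComponentsWithStats(mm)
            for i in range(1,k):
                if st[i,4]>60:
                    v,u=np.nonzero(l==i); zz=np.median(P[l==i][:,2])
                    q=onplane(np.c_[u,v],zz if zn=="top" else pl,K,E)
                    r=cv2.minAreaRect((q[:,:2]*1000).astype(np.float32))
                    print(c,zn,st[i,4],"zmed",zz.round(4),"rect",np.round(r[0],1),np.round(r[1],1),round(r[2],1))
if __name__=="__main__":
    import sys; meas(sys.argv[1])
E
python3 wm.py w0; python3 -c "
from h import *
o=ctrl.get_obs();M=R.from_rotvec(o['tool_rot']).as_matrix();print(o['tool_pos'],np.degrees(np.arctan2(M[1,1],M[0,1])))"
```

```text
red frame 1047 zmed 0.0315 rect [480.7 241.8] [54.7 60.2] 24.0
red top 570 zmed 0.0564 rect [531.6 124.6] [27.3 32.6] 23.7
green frame 1383 zmed 0.0315 rect [454.6 300.6] [55.1 59.5] 23.6
green top 874 zmed 0.0568 rect [455.1 299.2] [26.6 32.3] 24.0
blue frame 784 zmed 0.0312 rect [532.2 125.7] [55.  60.7] 23.8
blue top 722 zmed 0.0568 rect [481.1 241.6] [26.2 31.9] 22.5
white frame 1193 zmed 0.0312 rect [506.9 183.6] [56.  60.4] 23.7
white frame 103 zmed 0.0306 rect [615.6 216.5] [16.9 39.1] 14.1
white top 165 zmed 0.0575 rect [593.8  61.2] [45.5 11.3] 37.3
white top 99 zmed 0.077 rect [584.8  55.7] [28.4  6.8] 30.1
white rib 340 zmed 0.0384 rect [620.9 217.7] [13.9 37.2] 29.0
white rib 147 zmed 0.038 rect [595.3  62.2] [49.7  6. ] 30.5
white flange 149 zmed 0.0156 rect [412. 294.] [ 4.5 33.6] 25.0
white flange 80 zmed 0.0158 rect [429.9 252.8] [ 4.7 21.5] 25.1
white flange 120 zmed 0.0156 rect [541.1 210.3] [  1.3 136.3] 23.9
white flange 1091 zmed 0.0188 rect [622.6 217.5] [48.2 54.2] 29.7
white flange 275 zmed 0.0155 rect [485.8 127.9] [ 4.9 99.3] 23.8
[0.42612675 0.18481198 0.23000539] 23.52212292971373
```

```bash
python3 -m handwheel '[{"tx":15,"ty":36.5,"tz":0,"roll":-0.007},{"tx":15,"ty":36.5,"tz":20,"roll":0},{"tx":0,"ty":0,"tz":40,"roll":0},{"tx":0,"ty":0,"tz":40,"roll":0},{"tx":0,"ty":0,"tz":30,"roll":0},{"tx":0,"ty":0,"tz":0,"roll":0},{"tx":0,"ty":0,"tz":0,"roll":0}]' 60 60
cat > rel.py <<'E'
import sys
from h import *
T={'green':(454.7,300.7),'red':(480.6,242.2),'white':(506.6,183.6),'blue':(532.5,125.1),'blank':(621.5,217.5)}
o=ctrl.get_obs(); M=R.from_rotvec(o['tool_rot']).as_matrix()
p=o['tool_pos']*1000
print('pos',p.round(1),'yaw',np.degrees(np.arctan2(M[1,1],M[0,1])).round(2),'open',o['opening'].round(4),'grip',o['grip_force'].round(1),'F',o['contact_force'].round(1),'t',o['t'])
for k,v in T.items(): print(k,(M.T@np.array([v[0]-p[0],v[1]-p[1],0]))[:2].round(1))
E
python3 rel.py; python3 -c "
from h import *
a=cam('wrist'); save('w1',a[0]); np.savez('w1',im=a[0],d=a[1],K=a[2],E=a[3])"; python3 wm.py w1
```

```text
t: 2.98
tool_pos: [0.4782, 0.2389, 0.1019]
tool_rot: [-1.714, -2.631, 0.003]
contact_force: [0.2, 0.4, 0.6]
opening: 0.06
grip_force: 0.0
red frame 2247 zmed 0.0313 rect [480.7 241.7] [54.3 60.4] 23.9
green frame 3446 zmed 0.0314 rect [454.9 300. ] [54.3 59.7] 23.9
green top 2189 zmed 0.0567 rect [455.2 299.1] [26.4 31.8] 23.9
blue frame 652 zmed 0.0312 rect [523.3 145.7] [54.  17.2] 24.0
blue top 1649 zmed 0.0566 rect [481.2 241.4] [26.2 31.8] 23.2
white frame 1310 zmed 0.0259 rect [436.8 324.1] [62.7 18.2] 23.9
white frame 104 zmed 0.0255 rect [527.8 362.9] [ 5.9 16.2] 65.6
white frame 310 zmed 0.0257 rect [439.9 267.1] [27.5 38.8] 61.2
white frame 61 zmed 0.0254 rect [454.3 222.5] [8.4 8. ] 22.3
white frame 2648 zmed 0.031 rect [505.3 183.5] [58.5 62.6] 24.0
white frame 178 zmed 0.0279 rect [610.  231.3] [13.5 16.2] 71.3
white frame 114 zmed 0.0255 rect [541.4 188.7] [ 8.2 30.8] 26.1
white rib 161 zmed 0.0402 rect [534.3 367.4] [ 6.7 22.2] 88.1
white flange 830 zmed 0.0155 rect [448.4 211.9] [  3.2 214.6] 24.0
white flange 636 zmed 0.0157 rect [524.8 245.8] [  2.6 214.4] 23.9
white flange 1099 zmed 0.0187 rect [615.3 230. ] [48.2 26.2] 29.8Traceback (most recent call last):
  File "rel.py", line 6, in <module>
    print('pos',p.round(1),'yaw',np.degrees(np.arctan2(M[1,1],M[0,1])).round(2),'open',o['opening'].round(4),'grip',o['grip_force'].round(1),'F',o['contact_force'].round(1),'t',o['t'])
                                                                                       ^^^^^^^^^^^^^^^^^^
AttributeError: 'float' object has no attribute 'round'
```

View pics/w1.png

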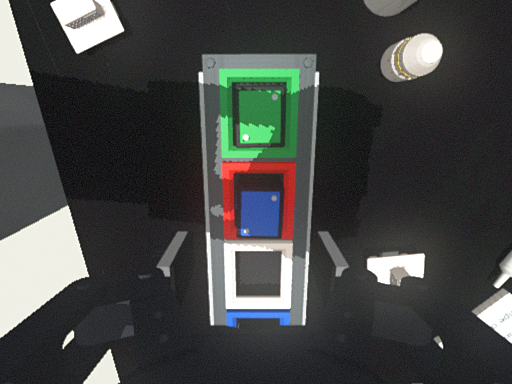

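The close view puts the red frame and blue cube within 1 mm of the earlier estimates, centred between the fingers near (259,205).

```bash
sed -i "s/o\['opening'\].round(4)/round(float(o['opening']),4)/;s/o\['grip_force'\].round(1)/round(float(o['grip_force']),1)/" rel.py; python3 rel.py
```

```text
pos [480.1 239.6 104.4] yaw 23.85 open 0.0602 grip 0.0 F [-0.2 -0.5  0.5] t 3.0333
green [66.2  1.4]
red [2.2 1.5]
white [-61.9   1.6]
blue [-125.9    1.6]
blank [-77.3 120.4]
```

```bash
python3 -m handwheel '[{"tx":2,"ty":1.5,"tz":25,"roll":0},{"tx":0,"ty":0,"tz":25,"roll":0},{"tx":0,"ty":0,"tz":10,"roll":0},{"tx":0,"ty":0,"tz":0,"roll":0},{"tx":0,"ty":0,"tz":0,"roll":0},{"tx":0,"ty":0,"tz":0,"roll":0}]' 60 60; python3 rel.py
```

```text
t: 3.53
tool_pos: [0.4821, 0.2428, 0.0452]
tool_rot: [1.712, 2.631, 0.005]
contact_force: [0.4, -0.6, -0.5]
opening: 0.0601
grip_force: 0.0
pos [482.1 242.8  45.2] yaw 23.88 open 0.0601 grip 0.0 F [ 0.4 -0.6 -0.5] t 3.5333
green [64.  -1.6]
red [ 0.  -1.6]
white [-64.1  -1.6]
blue [-128.1   -1.6]
blank [-79.6 117.2]
```

```bash
python3 -m handwheel '[{"tx":0,"ty":-1.6,"tz":6,"roll":0},{"tx":0,"ty":0,"tz":6,"roll":0},{"tx":0,"ty":0,"tz":0,"roll":0},{"tx":0,"ty":0,"tz":0,"roll":0}]' 60 60; python3 -m handwheel '[{"tx":0,"ty":0,"tz":0,"roll":0},{"tx":0,"ty":0,"tz":0,"roll":0},{"tx":0,"ty":0,"tz":0,"roll":0},{"tx":0,"ty":0,"tz":0,"roll":0},{"tx":0,"ty":0,"tz":0,"roll":0},{"tx":0,"ty":0,"tz":0,"roll":0}]' 20 60; python3 rel.py|head -1
```

```text
t: 3.87
tool_pos: [0.4784, 0.2415, 0.03]
tool_rot: [-1.713, -2.633, 0.001]
contact_force: [0.2, -0.2, 0.8]
opening: 0.0598
grip_force: 0.0
t: 4.37
tool_pos: [0.4793, 0.2418, 0.031]
tool_rot: [1.713, 2.633, 0.001]
contact_force: [0.0, 0.3, 2.5]
opening: 0.0309
grip_force: 60.7
pos [479.3 241.8  31. ] yaw 23.89 open 0.0309 grip 60.7 F [0.  0.3 2.5] t 4.3667
```

```bash
python3 -m handwheel '[{"tx":0,"ty":0,"tz":-10,"roll":0},{"tx":0,"ty":0,"tz":-20,"roll":0},{"tx":0,"ty":0,"tz":-20,"roll":0},{"tx":-22,"ty":0,"tz":0,"roll":0},{"tx":-21,"ty":0,"tz":0,"roll":0},{"tx":-21,"ty":0,"tz":0,"roll":0},{"tx":0,"ty":0,"tz":0,"roll":0},{"tx":0,"ty":0,"tz":0,"roll":0},{"tx":0,"ty":0,"tz":0,"roll":0}]'; python3 rel.py
```

```text
t: 5.12
tool_pos: [0.5042, 0.1833, 0.0802]
tool_rot: [-1.713, -2.632, 0.001]
contact_force: [-1.7, -0.5, -0.6]
opening: 0.0311
grip_force: 62.2
pos [504.2 183.3  80.2] yaw 23.88 open 0.0311 grip 62.2 F [-1.7 -0.5 -0.6] t 5.1167
green [127.3   2.3]
red [63.4  2.3]
white [-0.7  2.3]
blue [-64.7   2.3]
blank [-16.3 121.1]
```

```bash
python3 -m handwheel '[{"tx":-0.7,"ty":2,"tz":10,"roll":0},{"tx":0,"ty":0,"tz":12,"roll":0},{"tx":0,"ty":0,"tz":8,"roll":0},{"tx":0,"ty":0,"tz":8,"roll":0},{"tx":0,"ty":0,"tz":6,"roll":0},{"tx":0,"ty":0,"tz":3,"roll":0},{"tx":0,"ty":0,"tz":0,"roll":0},{"tx":0,"ty":0,"tz":0,"roll":0}]'; python3 rel.py
```

```text
t: 5.78
tool_pos: [0.5069, 0.1834, 0.0333]
tool_rot: [-1.713, -2.633, 0.0]
contact_force: [0.5, -0.5, -1.3]
opening: 0.0307
grip_force: 62.2
pos [506.9 183.4  33.3] yaw 23.89 open 0.0307 grip 62.2 F [ 0.5 -0.5 -1.3] t 5.7833
green [128.4  -0.2]
red [64.4 -0.2]
white [ 0.3 -0.1]
blue [-63.6  -0.2]
blank [-15.2 118.6]
```

```bash
python3 -m handwheel '[{"tx":0,"ty":0,"tz":2,"roll":0},{"tx":0,"ty":0,"tz":0,"roll":0},{"tx":0,"ty":0,"tz":0,"roll":0}]'; python3 -m handwheel '[{"tx":0,"ty":0,"tz":0,"roll":0},{"tx":0,"ty":0,"tz":0,"roll":0},{"tx":0,"ty":0,"tz":0,"roll":0},{"tx":0,"ty":0,"tz":-25,"roll":0},{"tx":0,"ty":0,"tz":-25,"roll":0},{"tx":-32,"ty":0,"tz":0,"roll":0},{"tx":-32,"ty":0,"tz":0,"roll":0},{"tx":0,"ty":0,"tz":0,"roll":0},{"tx":0,"ty":0,"tz":0,"roll":0},{"tx":0,"ty":0,"tz":0,"roll":0}]' 60; python3 rel.py
python3 -c "
from h import *
a=cam('wrist'); np.savez('w2',im=a[0],d=a[1],K=a[2],E=a[3])
a=cam('side'); save('d2',a[0][180:300,200:420].repeat(3,0).repeat(3,1))"; python3 wm.py w2|grep -v white
```

```text
t: 6.03
tool_pos: [0.5071, 0.1834, 0.0318]
tool_rot: [1.713, 2.633, 0.001]
contact_force: [-1.1, -0.0, -0.3]
opening: 0.0307
grip_force: 62.2
t: 6.87
tool_pos: [0.5325, 0.1249, 0.0813]
tool_rot: [-1.714, -2.632, -0.0]
contact_force: [-0.2, 0.5, -0.6]
opening: 0.06
grip_force: 0.0
pos [532.5 124.9  81.3] yaw 23.86 open 0.06 grip 0.0 F [-0.2  0.5 -0.6] t 6.8667
green [ 1.922e+02 -1.000e-01]
red [128.2  -0. ]
white [64.1  0. ]
blue [0.1 0.1]
blank [ 48.6 118.8]
red frame 2700 zmed 0.0314 rect [486.5 228.6] [54.3 32.5] 23.9
red top 1996 zmed 0.0566 rect [532.1 124.4] [25.4 32.3] 22.9
blue frame 2720 zmed 0.0313 rect [532.7 124.6] [54.4 61. ] 23.9
blue top 2673 zmed 0.0567 rect [507.  181.4] [26.3 31.3] 23.9
```

View pics/d2.png

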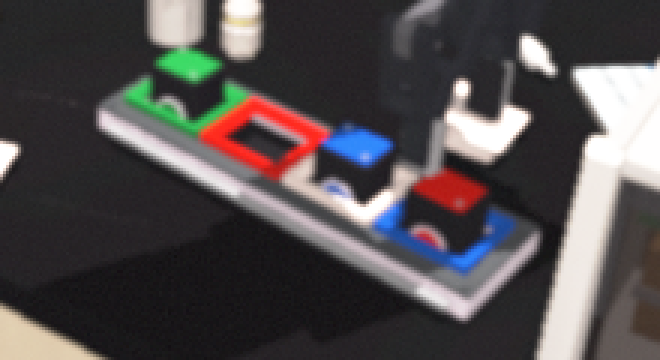

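The blue cube stands in the white pocket and the red pocket is empty. The gripper is centred over the red cube, so I grip it next.

```bash
python3 -m handwheel '[{"tx":0,"ty":0,"tz":20,"roll":0},{"tx":0,"ty":0,"tz":20,"roll":0},{"tx":0,"ty":0,"tz":9.5,"roll":0},{"tx":0,"ty":0,"tz":0,"roll":0},{"tx":0,"ty":0,"tz":0,"roll":0},{"tx":0,"ty":0,"tz":0,"roll":0}]' 60; python3 -m handwheel '[{"tx":0,"ty":0,"tz":0,"roll":0},{"tx":0,"ty":0,"tz":0,"roll":0},{"tx":0,"ty":0,"tz":0,"roll":0},{"tx":0,"ty":0,"tz":0,"roll":0},{"tx":0,"ty":0,"tz":0,"roll":0},{"tx":0,"ty":0,"tz":0,"roll":0}]' 20 60
```

```text
t: 7.47
tool_pos: [0.5334, 0.1252, 0.0329]
tool_rot: [1.712, 2.633, 0.001]
contact_force: [-1.0, -0.0, -0.2]
opening: 0.06
grip_force: 0.0
t: 7.97
tool_pos: [0.5339, 0.1249, 0.0334]
tool_rot: [1.713, 2.632, 0.002]
contact_force: [-0.8, 0.8, 6.7]
opening: 0.0311
grip_force: 60.5
```

```bash
python3 -m handwheel '[{"tx":0,"ty":0,"tz":-15,"roll":0},{"tx":0,"ty":0,"tz":-25,"roll":0},{"tx":0,"ty":0,"tz":-35,"roll":0},{"tx":0,"ty":0,"tz":0,"roll":0},{"tx":32,"ty":0,"tz":0,"roll":0},{"tx":32,"ty":0,"tz":0,"roll":0},{"tx":32,"ty":0,"tz":0,"roll":0},{"tx":32,"ty":0,"tz":0,"roll":0},{"tx":0,"ty":0,"tz":0,"roll":0},{"tx":0,"ty":0,"tz":0,"roll":0},{"tx":0,"ty":0,"tz":0,"roll":0}]'; python3 rel.py
```

```text
t: 8.88
tool_pos: [0.4807, 0.2415, 0.1064]
tool_rot: [-1.713, -2.633, 0.001]
contact_force: [0.7, 0.5, -0.6]
opening: 0.0304
grip_force: 61.1
pos [480.7 241.5 106.4] yaw 23.92 open 0.0304 grip 61.1 F [ 0.7  0.5 -0.6] t 8.8833
green [64.7  0.2]
red [0.7 0.2]
white [-63.4   0.2]
blue [-1.274e+02  1.000e-01]
blank [-79. 119.]
```

```bash
python3 -m handwheel '[{"tx":0.5,"ty":0,"tz":25,"roll":0},{"tx":0,"ty":0,"tz":18,"roll":0},{"tx":0,"ty":0,"tz":10,"roll":0},{"tx":0,"ty":0,"tz":8,"roll":0},{"tx":0,"ty":0,"tz":6,"roll":0},{"tx":0,"ty":0,"tz":4,"roll":0},{"tx":0,"ty":0,"tz":2,"roll":0},{"tx":0,"ty":0,"tz":0,"roll":0},{"tx":0,"ty":0,"tz":0,"roll":0}]'; python3 rel.py
```

```text
t: 9.63
tool_pos: [0.4813, 0.2425, 0.0346]
tool_rot: [1.713, 2.633, 0.001]
contact_force: [0.7, 0.1, -0.0]
opening: 0.031
grip_force: 61.2
pos [481.3 242.5  34.6] yaw 23.89 open 0.031 grip 61.2 F [ 0.7  0.1 -0. ] t 9.6333
green [64.  -0.7]
red [ 0.  -0.7]
white [-64.1  -0.7]
blue [-128.1   -0.7]
blank [-79.6 118.1]
```

Inside the red pocket without contact. I lower the last bit, release, and move to the blue cube.

```bash
python3 -m handwheel '[{"tx":0,"ty":0,"tz":1.5,"roll":0},{"tx":0,"ty":0,"tz":0,"roll":0},{"tx":0,"ty":0,"tz":0,"roll":0}]'; python3 -m handwheel '[{"tx":0,"ty":0,"tz":0,"roll":0},{"tx":0,"ty":0,"tz":0,"roll":0},{"tx":0,"ty":0,"tz":0,"roll":0},{"tx":0,"ty":0,"tz":-25,"roll":0},{"tx":0,"ty":0,"tz":-25,"roll":0},{"tx":-32,"ty":0,"tz":0,"roll":0},{"tx":-32,"ty":0,"tz":0,"roll":0},{"tx":0,"ty":0,"tz":0,"roll":0},{"tx":0,"ty":0,"tz":0,"roll":0},{"tx":0,"ty":0,"tz":0,"roll":0}]' 60; python3 rel.py
python3 -c "
from h import *
a=cam('wrist'); np.savez('w3',im=a[0],d=a[1],K=a[2],E=a[3]);save('w3',a[0])"; python3 wm.py w3|grep -v white
```

```text
t: 9.88
tool_pos: [0.4815, 0.2427, 0.0334]
tool_rot: [1.713, 2.632, 0.003]
contact_force: [0.9, 0.4, 1.3]
opening: 0.031
grip_force: 61.3
t: 10.72
tool_pos: [0.5062, 0.1838, 0.0821]
tool_rot: [-1.714, -2.632, 0.001]
contact_force: [-0.3, -0.3, -0.1]
opening: 0.0601
grip_force: 0.0
pos [506.2 183.8  82.1] yaw 23.86 open 0.0601 grip 0.0 F [-0.3 -0.3 -0.1] t 10.7167
green [1.277e+02 1.000e-01]
red [63.7  0.2]
white [-0.4  0.2]
blue [-64.3   0.3]
blank [-15.8 119. ]
red frame 4183 zmed 0.0314 rect [480.8 241.1] [54.5 60.2] 23.9
red top 2704 zmed 0.0567 rect [480.7 241.7] [26.4 31.8] 23.9
green frame 2646 zmed 0.0315 rect [460.4 287.5] [54.3 33.1] 23.9
green top 1370 zmed 0.0568 rect [459.5 289.8] [26.  12.2] 23.9
blue frame 2751 zmed 0.0311 rect [532.4 125.4] [54.4 62.3] 24.0
blue top 1964 zmed 0.0566 rect [507.  181.8] [25.8 31.8] 23.9
```

The red cube is home. Next I move the blue cube from the white pocket to the blue one.

```bash
python3 -m handwheel '[{"tx":-0.4,"ty":0,"tz":20,"roll":0},{"tx":0,"ty":0,"tz":20,"roll":0},{"tx":0,"ty":0,"tz":9,"roll":0},{"tx":0,"ty":0,"tz":0,"roll":0},{"tx":0,"ty":0,"tz":0,"roll":0},{"tx":0,"ty":0,"tz":0,"roll":0}]' 60; python3 -m handwheel '[{"tx":0,"ty":0,"tz":0,"roll":0},{"tx":0,"ty":0,"tz":0,"roll":0},{"tx":0,"ty":0,"tz":0,"roll":0},{"tx":0,"ty":0,"tz":0,"roll":0},{"tx":0,"ty":0,"tz":0,"roll":0},{"tx":0,"ty":0,"tz":0,"roll":0}]' 20 60
```

```text
t: 11.27
tool_pos: [0.5074, 0.1839, 0.0344]
tool_rot: [1.712, 2.633, 0.002]
contact_force: [0.6, -1.0, 0.3]
opening: 0.0599
grip_force: 0.0
t: 11.77
tool_pos: [0.5079, 0.1836, 0.0349]
tool_rot: [1.713, 2.632, 0.003]
contact_force: [0.0, -0.2, 6.3]
opening: 0.0308
grip_force: 61.1
```

```bash
python3 -m handwheel '[{"tx":0,"ty":0,"tz":-10,"roll":0},{"tx":0,"ty":0,"tz":-20,"roll":0},{"tx":0,"ty":0,"tz":-20,"roll":0},{"tx":-20,"ty":0,"tz":0,"roll":0},{"tx":-22,"ty":0,"tz":0,"roll":0},{"tx":-21,"ty":0,"tz":0,"roll":0},{"tx":0,"ty":0,"tz":0,"roll":0},{"tx":0,"ty":0,"tz":0,"roll":0},{"tx":0,"ty":0,"tz":0,"roll":0}]'; python3 rel.py
```

```text
t: 12.52
tool_pos: [0.5318, 0.126, 0.0832]
tool_rot: [-1.713, -2.632, 0.0]
contact_force: [0.2, -0.2, -0.7]
opening: 0.0306
grip_force: 60.7
pos [531.8 126.   83.2] yaw 23.87 open 0.0306 grip 60.7 F [ 0.2 -0.2 -0.7] t 12.5167
green [190.9   0.2]
red [126.9   0.2]
white [62.8  0.3]
blue [-1.1  0.3]
blank [ 47.3 119.1]
```

```bash
python3 -m handwheel '[{"tx":0,"ty":0.2,"tz":12,"roll":0},{"tx":0,"ty":0,"tz":10,"roll":0},{"tx":0,"ty":0,"tz":8,"roll":0},{"tx":0,"ty":0,"tz":8,"roll":0},{"tx":0,"ty":0,"tz":6,"roll":0},{"tx":0,"ty":0,"tz":3,"roll":0},{"tx":0,"ty":0,"tz":0,"roll":0},{"tx":0,"ty":0,"tz":0,"roll":0}]'; python3 rel.py
```

```text
t: 13.18
tool_pos: [0.5327, 0.126, 0.0364]
tool_rot: [1.713, 2.633, 0.0]
contact_force: [0.4, -0.5, -1.5]
opening: 0.0305
grip_force: 60.9
pos [532.7 126.   36.4] yaw 23.9 open 0.0305 grip 60.9 F [ 0.4 -0.5 -1.5] t 13.1833
green [191.4  -0.5]
red [127.4  -0.5]
white [63.3 -0.5]
blue [-0.7 -0.5]
blank [ 47.7 118.3]
```

```bash
python3 -m handwheel '[{"tx":0,"ty":0,"tz":1.5,"roll":0},{"tx":0,"ty":0,"tz":0,"roll":0},{"tx":0,"ty":0,"tz":0,"roll":0}]'; python3 -m handwheel '[{"tx":0,"ty":0,"tz":0,"roll":0},{"tx":0,"ty":0,"tz":0,"roll":0},{"tx":0,"ty":0,"tz":0,"roll":0},{"tx":0,"ty":0,"tz":-25,"roll":0},{"tx":0,"ty":0,"tz":-38,"roll":0},{"tx":0,"ty":0,"tz":-38,"roll":0},{"tx":16,"ty":33,"tz":0,"roll":0},{"tx":16,"ty":33,"tz":0,"roll":0},{"tx":0,"ty":0,"tz":0,"roll":-0.098},{"tx":0,"ty":0,"tz":0,"roll":0},{"tx":0,"ty":0,"tz":0,"roll":0},{"tx":0,"ty":0,"tz":0,"roll":0}]' 60; python3 rel.py
python3 -c "
from h import *
a=cam('wrist'); np.savez('w4',im=a[0],d=a[1],K=a[2],E=a[3]);save('w4',a[0])"; python3 wm.py w4
```

```text
t: 13.43
tool_pos: [0.5326, 0.1259, 0.0351]
tool_rot: [1.713, 2.633, 0.0]
contact_force: [0.5, -0.0, -1.0]
opening: 0.0307
grip_force: 60.9
t: 14.43
tool_pos: [0.5793, 0.1814, 0.1356]
tool_rot: [-1.585, -2.712, 0.001]
contact_force: [-0.3, 1.1, 0.5]
opening: 0.0599
grip_force: 0.0
pos [579.3 181.4 135.6] yaw 29.38 open 0.0599 grip 0.0 F [-0.3  1.1  0.5] t 14.4333
green [165.1 -50.1]
red [101.4 -56.2]
white [ 37.6 -62.3]
blue [-26.1 -68.4]
blank [10.8 54.4]
red frame 2460 zmed 0.0315 rect [481.  241.6] [54.6 60.2] 23.9
red top 1833 zmed 0.0566 rect [480.9 241.9] [26.2 32.3] 24.0
green frame 1081 zmed 0.0314 rect [465.4 277. ] [55.3 14.5] 29.4
blue frame 1440 zmed 0.0312 rect [532.7 125.2] [55. 62.] 23.9
blue top 872 zmed 0.0565 rect [532.5 124.2] [26.6 33.1] 24.2
white frame 121 zmed 0.0258 rect [437.  252.8] [ 8.5 28.1] 40.9
white frame 810 zmed 0.0258 rect [475.9 269.8] [63.6 42.2] 24.7
white frame 2471 zmed 0.0312 rect [506.9 183.1] [54.5 60.8] 23.9
white frame 118 zmed 0.0257 rect [541.3 199. ] [ 6.7 25.4] 9.5
white frame 120 zmed 0.0255 rect [560.4 144.8] [ 9.1 18.3] 23.4
white frame 1226 zmed 0.0283 rect [626.3  83.7] [124.7  12.4] 30.5
white top 1863 zmed 0.0572 rect [632.9  81.6] [118.9  23.2] 29.4
white rib 619 zmed 0.0385 rect [621.7 217.6] [12.8 36.2] 29.4
white rib 936 zmed 0.0374 rect [626.7  82.4] [122.4   9.2] 30.6
white flange 1184 zmed 0.0157 rect [539.5 211.8] [  5.  210.2] 24.0
white flange 2322 zmed 0.0187 rect [622.6 217.4] [47.9 53.6] 29.4
white flange 542 zmed 0.0202 rect [628.   80.2] [124.    6.2] 30.6
```

View pics/w4.png

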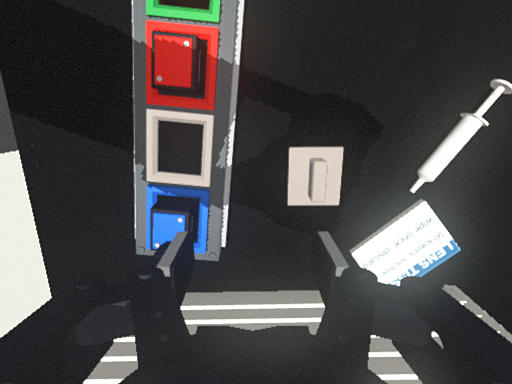

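Blue frame at (178,218), white empty pocket at (180,147), red at (180,65). All three cubes are home. The blank is at (315,176), its rib in line with the fingers.

```bash
python3 -m handwheel '[{"tx":5.5,"ty":27.5,"tz":0,"roll":0},{"tx":5,"ty":27.5,"tz":0,"roll":0},{"tx":0,"ty":0,"tz":35,"roll":0},{"tx":0,"ty":0,"tz":35,"roll":0},{"tx":0,"ty":0,"tz":0,"roll":0},{"tx":0,"ty":0,"tz":0,"roll":0},{"tx":0,"ty":0,"tz":0,"roll":0}]' 50; sed -i 's/621.5,217.5/622.2,217.5/' rel.py; python3 rel.py
```

```text
t: 15.07
tool_pos: [0.623, 0.2178, 0.0674]
tool_rot: [1.583, 2.712, 0.001]
contact_force: [0.4, -0.9, 1.1]
opening: 0.05
grip_force: 0.0
pos [623.  217.8  67.4] yaw 29.45 open 0.05 grip 0.0 F [ 0.4 -0.9  1.1] t 15.0667
green [ 155.  -105.8]
red [  91.3 -112. ]
white [  27.5 -118.2]
blue [ -36.2 -124.4]
blank [ 0.2 -0.9]
```

```bash
python3 -m handwheel '[{"tx":0.2,"ty":-0.9,"tz":20,"roll":0},{"tx":0,"ty":0,"tz":15,"roll":0},{"tx":0,"ty":0,"tz":9.5,"roll":0},{"tx":0,"ty":0,"tz":0,"roll":0},{"tx":0,"ty":0,"tz":0,"roll":0},{"tx":0,"ty":0,"tz":0,"roll":0}]' 50;python3 -m handwheel '[{"tx":0,"ty":0,"tz":0,"roll":0},{"tx":0,"ty":0,"tz":0,"roll":0},{"tx":0,"ty":0,"tz":0,"roll":0},{"tx":0,"ty":0,"tz":0,"roll":0},{"tx":0,"ty":0,"tz":0,"roll":0},{"tx":0,"ty":0,"tz":0,"roll":0},{"tx":0,"ty":0,"tz":0,"roll":0}]' 2 100; python3 rel.py
```

```text
t: 15.57
tool_pos: [0.6223, 0.218, 0.0224]
tool_rot: [1.582, 2.713, 0.001]
contact_force: [0.4, 0.7, 0.3]
opening: 0.0502
grip_force: 0.0
t: 16.15
tool_pos: [0.6224, 0.2181, 0.0224]
tool_rot: [1.582, 2.713, 0.002]
contact_force: [0.1, -0.6, 5.1]
opening: 0.0097
grip_force: 99.9
pos [622.4 218.1  22.4] yaw 29.51 open 0.0097 grip 99.9 F [ 0.1 -0.6  5.1] t 16.15
green [ 154.5 -105.3]
red [  90.9 -111.5]
white [  27.1 -117.8]
blue [ -36.6 -124. ]
blank [-0.4 -0.5]
```

```bash
python3 -m handwheel '[{"tx":0,"ty":0,"tz":-20,"roll":0},{"tx":0,"ty":0,"tz":-30,"roll":0},{"tx":0,"ty":0,"tz":-30,"roll":0},{"tx":7.1,"ty":-27.8,"tz":0,"roll":0},{"tx":7,"ty":-30,"tz":0,"roll":0},{"tx":7,"ty":-30,"tz":0,"roll":0},{"tx":6,"ty":-30,"tz":0,"roll":0},{"tx":0,"ty":0,"tz":0,"roll":0.098},{"tx":0,"ty":0,"tz":0,"roll":0},{"tx":0,"ty":0,"tz":0,"roll":0},{"tx":0,"ty":0,"tz":0,"roll":0}]'; python3 rel.py; python3 -c "
from h import *
a=cam('wrist'); np.savez('w5',im=a[0],d=a[1],K=a[2],E=a[3]);save('w5',a[0])"
```

```text
t: 17.07
tool_pos: [0.5067, 0.1836, 0.1018]
tool_rot: [1.711, 2.634, 0.001]
contact_force: [0.1, -0.2, -0.3]
opening: 0.0096
grip_force: 99.2
pos [506.7 183.6 101.8] yaw 23.99 open 0.0096 grip 99.2 F [ 0.1 -0.2 -0.3] t 17.0667
green [128.2   0.2]
red [64.2  0. ]
white [ 0.1 -0. ]
blue [-63.9  -0.2]
blank [-16.  119.4]
```

View pics/w5.png

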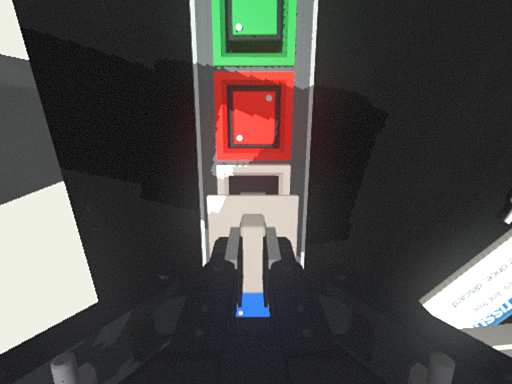

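The blank is held square above the white pocket, its flange edge running from (208,196) to (299,195). A quick check of its offset before inserting:

```bash
python3 - <<'E'
from h import *
z=np.load("w5.npz"); K,E=z["K"],z["E"]; o=ctrl.get_obs(); M=R.from_rotvec(o['tool_rot']).as_matrix()
for zz,uv in((.0974,[[208,196],[299,195]]),(.1174,[[241,216],[266,216]]),(.031,[[218,164],[291,165]])):
    print(zz,((onplane(uv,zz,K,E)-o['tool_pos'])@M*1000).round(1))
E
```

```text
0.0974 [[ 25.7 -24.1   4.4]
 [ 26.3  23.2   4.4]]
0.1174 [[ 22.1  -6.3 -15.6]
 [ 22.1   5.2 -15.6]]
0.031 [[ 30.3 -26.2  70.8]
 [ 29.6  27.3  70.8]]
```

```bash
python3 -m handwheel '[{"tx":0.7,"ty":0.5,"tz":20,"roll":0},{"tx":0,"ty":0,"tz":15,"roll":0},{"tx":0,"ty":0,"tz":8,"roll":0},{"tx":0,"ty":0,"tz":5,"roll":0},{"tx":0,"ty":0,"tz":3,"roll":0},{"tx":0,"ty":0,"tz":0,"roll":0},{"tx":0,"ty":0,"tz":0,"roll":0},{"tx":0,"ty":0,"tz":0,"roll":0}]'; python3 rel.py
```

```text
t: 17.78
tool_pos: [0.5068, 0.1844, 0.0514]
tool_rot: [1.713, 2.632, 0.002]
contact_force: [-0.2, -0.0, -0.6]
opening: 0.0092
grip_force: 99.2
pos [506.8 184.4  51.4] yaw 23.9 open 0.0092 grip 99.2 F [-0.2 -0.  -0.6] t 17.7833
green [127.4  -0.5]
red [63.4 -0.5]
white [-0.7 -0.5]
blue [-64.6  -0.5]
blank [-16.5 118.9]
```

```bash
python3 -m handwheel '[{"tx":0,"ty":0,"tz":2,"roll":0},{"tx":0,"ty":0,"tz":2,"roll":0},{"tx":0,"ty":0,"tz":2,"roll":0},{"tx":0,"ty":0,"tz":0,"roll":0},{"tx":0,"ty":0,"tz":0,"roll":0}]'; python3 -m handwheel '[{"tx":0,"ty":0,"tz":1.5,"roll":0},{"tx":0,"ty":0,"tz":1.5,"roll":0},{"tx":0,"ty":0,"tz":0,"roll":0},{"tx":0,"ty":0,"tz":0,"roll":0}]'; python3 rel.py
```

```text
t: 18.2
tool_pos: [0.5073, 0.1844, 0.046]
tool_rot: [1.712, 2.631, 0.003]
contact_force: [-1.6, 0.1, 4.8]
opening: 0.0096
grip_force: 100.1
t: 18.53
tool_pos: [0.5081, 0.1846, 0.0442]
tool_rot: [1.712, 2.63, 0.004]
contact_force: [-2.2, -0.3, 9.3]
opening: 0.0091
grip_force: 100.4
pos [508.1 184.6  44.2] yaw 23.89 open 0.0091 grip 100.4 F [-2.2 -0.3  9.3] t 18.5333
green [127.8  -1.8]
red [63.8 -1.8]
white [-0.3 -1.8]
blue [-64.2  -1.8]
blank [-16.1 117.6]
```

```bash
python3 -m handwheel '[{"tx":0,"ty":-0.5,"tz":1.5,"roll":0},{"tx":0,"ty":-0.5,"tz":1.5,"roll":0},{"tx":0,"ty":0,"tz":1.5,"roll":0},{"tx":0,"ty":0,"tz":0,"roll":0},{"tx":0,"ty":0,"tz":0,"roll":0}]'; python3 rel.py; python3 -m handwheel '[{"tx":0,"ty":0,"tz":1.5,"roll":0},{"tx":0,"ty":0,"tz":1.5,"roll":0},{"tx":0,"ty":0,"tz":0,"roll":0},{"tx":0,"ty":0,"tz":0,"roll":0}]'; python3 rel.py
```

```text
t: 18.95
tool_pos: [0.506, 0.1841, 0.0383]
tool_rot: [1.713, 2.632, 0.002]
contact_force: [-0.6, -0.0, 8.6]
opening: 0.0092
grip_force: 100.3
pos [506.  184.1  38.3] yaw 23.89 open 0.0092 grip 100.3 F [-0.6 -0.   8.6] t 18.95
green [127.4   0.4]
red [63.4  0.3]
white [-0.7  0.4]
blue [-64.6   0.4]
blank [-16.5 119.8]
t: 19.28
tool_pos: [0.5061, 0.1841, 0.0382]
tool_rot: [-1.713, -2.633, 0.001]
contact_force: [-11.4, -2.3, 26.1]
opening: 0.0094
grip_force: 103.0
pos [506.1 184.1  38.2] yaw 23.91 open 0.0094 grip 103.0 F [-11.4  -2.3  26.1] t 19.2833
green [127.4   0.3]
red [63.5  0.3]
white [-0.6  0.3]
blue [-64.6   0.2]
blank [-16.5 119.7]
```

Seated: TCP z stops at 38.2 mm (38.4 expected) and the force rises to 26 N. I ease off, release, rise and inspect.

```bash
python3 -m handwheel '[{"tx":0,"ty":0,"tz":-1.5,"roll":0},{"tx":0,"ty":0,"tz":0,"roll":0}]'; python3 -m handwheel '[{"tx":0,"ty":0,"tz":0,"roll":0},{"tx":0,"ty":0,"tz":0,"roll":0},{"tx":0,"ty":0,"tz":0,"roll":0},{"tx":0,"ty":0,"tz":-15,"roll":0},{"tx":0,"ty":0,"tz":-35,"roll":0},{"tx":0,"ty":0,"tz":-35,"roll":0},{"tx":-20,"ty":-20,"tz":-30,"roll":0},{"tx":-20,"ty":-20,"tz":-30,"roll":0},{"tx":0,"ty":-35,"tz":0,"roll":0},{"tx":0,"ty":0,"tz":0,"roll":0},{"tx":0,"ty":0,"tz":0,"roll":0},{"tx":0,"ty":0,"tz":0,"roll":0}]' 45; python3 -c "
from h import *
a=cam('wrist'); np.savez('w6',im=a[0],d=a[1],K=a[2],E=a[3]);save('w6',a[0]);z=cloud(a[1],a[2],a[3])
s=cam('side'); save('d6',s[0][180:300,200:420].repeat(3,0).repeat(3,1))
m=(np.hypot(z[...,0]-.5066,z[...,1]-.1836)<.028)
h=z[...,2][m]; print('flange z',np.percentile(h[h<.045],[5,25,50,75,95]).round(4),'rib',np.median(h[h>.048]))
"; python3 wm.py w6; python3 rel.py
```

```text
t: 19.45
tool_pos: [0.506, 0.1841, 0.0382]
tool_rot: [1.713, 2.633, 0.001]
contact_force: [-5.9, -1.3, 17.9]
opening: 0.0092
grip_force: 101.7
t: 20.45
tool_pos: [0.4524, 0.117, 0.1795]
tool_rot: [-1.713, -2.632, 0.001]
contact_force: [-0.4, 0.2, 1.1]
opening: 0.045
grip_force: 0.0
flange z [0.0318 0.0342 0.0347 0.0353 0.0363] rib 0.05435731968454369
red frame 1820 zmed 0.0316 rect [480.6 241.7] [55. 60.] 23.9
red top 1284 zmed 0.0568 rect [480.3 242. ] [26.7 31.8] 23.9
green frame 960 zmed 0.0316 rect [462.  283.5] [55.  23.4] 23.9
green top 158 zmed 0.0569 rect [461.1 285.6] [25.5  2.8] 23.9
blue frame 1118 zmed 0.0314 rect [532.3 125. ] [55.2 59.8] 23.9
blue top 954 zmed 0.0565 rect [532.1 123. ] [31.  34.4] 23.9
white frame 325 zmed 0.0259 rect [447.3 234. ] [11.  38.9] 23.9
white frame 113 zmed 0.026 rect [516.4 243.9] [ 7.2 38.6] 24.3
white frame 2770 zmed 0.0344 rect [507.  183.3] [55.9 61. ] 23.9
white frame 589 zmed 0.0283 rect [638.7  90.9] [98.6 10.5] 30.6
white top 544 zmed 0.0545 rect [504.9 182.7] [13.  35.1] 24.7
white top 973 zmed 0.0673 rect [663.1 103.3] [68.3 26.9] 23.9
white rib 2328 zmed 0.0347 rect [504.9 183.2] [52.9 57.7] 23.9
white rib 276 zmed 0.0373 rect [655.9  99.5] [55.7  7.6] 30.1
white rib 110 zmed 0.037 rect [606.7  70.3] [24.9  7.5] 32.1
white flange 1012 zmed 0.0157 rect [461.9 181.7] [  5.7 217.4] 23.9
white flange 239 zmed 0.0202 rect [640.8  88. ] [98.   5.2] 30.4
pos [452.9 117.3 179.6] yaw 23.92 open 0.0451 grip 0.0 F [-0.6 -0.  -0.1] t 20.55
green [166.9  76. ]
red [103.  76.]
white [38.9 76. ]
blue [-25.1  76. ]
blank [ 23.  195.4]
```

View pics/w6.png

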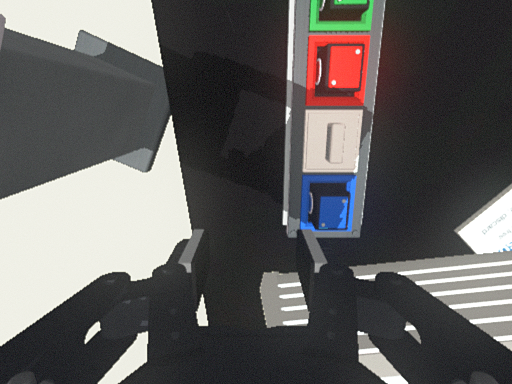

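View pics/d6.png

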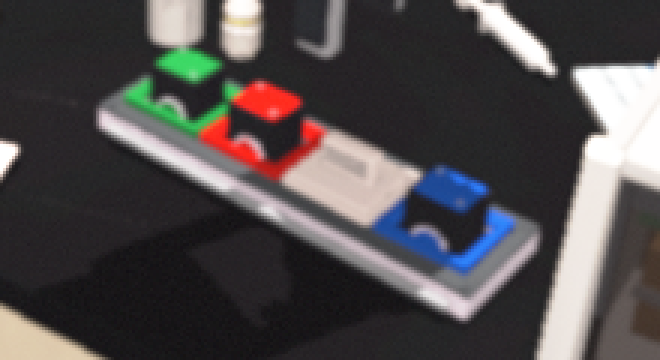

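All four pockets are right: green, red and blue cubes upright in their own frames at (342,15), (340,68) and (330,205), blank flat at (332,140). The flange top reads 34.5 mm (34 expected) and the rib 54.4 mm (54 expected). The bystanders were not disturbed.

```bash
python3 -c "
from station import ctrl
print(ctrl.finish_job())"
```

```text
the job is handed in; nothing more can be done
None
```

The job is handed in: last pictures show the red, green and blue cubes in their own pockets, the blank pressed flat in the white frame, and the objective and canister untouched; the judge's verdict was not shown.

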